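# Trip the scrap tip bucket and set it upright again

### The arm

A 7-joint arm with a two-finger parallel gripper is mounted at the origin on the work surface. World frame = base frame: x ahead of the robot, y to its left, z up, the work surface at z = 0. Lengths are in m, angles in rad, forces in N, time in s.
With the tool pointing down it reaches from about 0.425 to 0.875 m from the base axis. Payload 4.7 kg.
Tool frame: the origin (TCP) lies midway between the tips of the shut fingers; the grasp point (between the pads) lies 19 mm behind it; z points along the fingers, y is the direction in which the jaws open and shut (so a half turn about z gives the same grasp; the last joint's range is limited). The gripper opens to 87 mm and grips with 3 to 60 N. Pads are 19 mm wide; open, the fingers measure 117 mm over their backs; the gripper's body (75 mm by 190 mm) begins 51 mm behind the grasp point.
Start: joints at [1.126, 0.321, -0.07, 1.45, 0.023, 1.371, -0.057], TCP at [0.288, -0.583, 0.195] pointing down, gripper open.
Joint ranges: [-2.86, 2.86], [-0.3, 2.09], [-1.38, 1.24], [0.06, 2.45], [-1.56, 4.7], [0.09, 2.05], [-2.69, 2.69]. Speed limits (rad/s): [2.57, 2.57, 3.14, 3.14, 3.14, 3.14, 3.14].

### API

Orientations are given as a rotation vector (axis times angle).
In Python, from bench import monitor, eyes, order gives the robot as it stands. The module is installed in compiled form; this text tells all that it offers.
- The arm moves only by the shell command python3 -m pendant 'ROWS' [FORCE]. ROWS is JSON, a list of rows, each a list of 3 entries, a list of its own where there are three numbers: the turn, a rotation vector about the tool's x, y, z in degrees, then the shift along the tool's x, y, z in m, then the gripper command: -1 is fully open, 1 is shut, values between are in proportion. In form: [[[rx, ry, rz], [tx, ty, tz], hand], ...]. A call has 1 to 8 rows; each row shifts and turns the commanded pose from where the row before left it, along the tool's axes as they then stand; what a row does not reach is not made up. A row lasts 1/8 s, in which the tool goes at most 62.5 mm and 10.7 degrees, less where a joint would pass 70% of its speed; a pose out of reach is approached as far as the arm can. A call is refused whole if a number of a shift passes 0.0625 or a number of a turn 10.7, either way. A call with a gripper value outside its range is refused whole. The fingers move at their own pace and stop on an object; FORCE is the grip in N (left out, the last holds). Time passes only in rows, so rows that do not move let the fingers close. It gives the time, the measured TCP pose, the force and the opening at its end, in the units of the state.
- monitor.get_state(): the state, without advancing time (a new reading comes with each control period).
- eyes.get_image(name): name is "scene" or "top" or "wrist"; returns a dict with "color" (384x512x3 uint8, red, green, blue), "range_z" (384x512 float32, m along the optical axis (not along the pixel's ray), 0 where there is no reading), "fx", "fy", "cx", "cy" (pixels), "k1" (the pictures are not rectified: a ray, as slopes to the right and down, at radius r is drawn at 1 + k1 r^2 times it, then the intrinsics apply), "world_to_cam" (4x4, takes a point from world to camera coordinates). Camera axes: x right, y up, looking along -z (the intrinsics and any distortion apply to the point x, -y, -z); pixel columns grow to the right and rows downward; lengths in m; the calibration is good to about 2 mm. A picture is of the moment at which its call begins.
- order.close_job(): hands the job in, once; it reports no verdict.
The state is a dict: "time": time; "joint_positions": joint angles; "qd": joint speeds; "joint_torque": joint torques, N m; "position": TCP position; "tool_rot": TCP orientation; "ft_force": force on the tool from outside, world axes, zero at the start; "torque": the same for the moment, N m; "grip_width": opening from 0.0 (shut) to 1.0 (fully open).
Only numpy, scipy, OpenCV 4.12 (cv2) and the standard library are available. Lean on these libraries where they do the work, as an engineer would, in place of code of your own. Each camera call takes 0.05 s, during which the arm holds its last target.

### The job

The tip bucket over the scrap bin is one piece short of tripping. Put the short I-beam offcut from the bench into the bucket beside the bar that already lies there and let go, so that the bucket trips by itself and dumps both pieces into the bin. Then push its tail back down until the empty bucket sits fully upright, and leave it so.

Things in the scene. Friction and masses are not known exactly. Their poses are not given: they have to be found in the camera images.
- beam_mid (a point): Centre of the loose I-beam offcut (bare steel, 0.44 kg): 70 mm long (its x), 40 wide (y), 38 high (z). Its web lies level half-way up, its two 8 mm flanges stand upright as its sides: seen from above, a trough between two walls. Grip it across the flanges (40 mm, along its y). Other offcuts near it (hollow square tube of like size, round stub, angle) are not wanted.
- load_mid (a point): Centre of the solid square steel bar, 28 x 28 x 70 mm, 0.43 kg, that lies across the back of the bucket (70 mm along its y). Not handled; it is dumped together with the I-beam offcut.
- stand: Fixed stand and scrap bin. Origin on the bench right under the bucket's pivot; x points the way the bucket dumps, y along the pivot, z up. Pivot 185 mm up, between posts at y = -83 and +83 mm, 197 mm tall. Bin: open box, 70 mm high, 4 mm walls, outside x = 30 to 240, y = -110 to 110 mm.
- pan_spot (a point): Point on the bucket's floor for the new piece (its length along x); turns with the bucket, axes as the stand's when upright. Upright: floor level at 200 mm; this point 92 mm ahead of the pivot. Pan inside from 81 mm behind to 44 mm ahead of it, 130 mm wide; side and back walls 47 mm high, front open. Let the piece go 0 to 30 mm above the floor: its weight tips the bucket in about 1 s.
- tail_end (a point): Push point on top of the bucket's flat tail plate (60 mm wide), which ends 18 mm farther back; 112 mm behind and 45 mm above the pivot when upright, axes as the stand's. Tipped, the tail slants up steeply and this face looks forward and up. Push it back and down along its arc about the pivot with shut fingers (under 10 N): well past half-way it falls upright by itself and stays.
- bucket (a joint): Turn of the bucket about the stand's +y: 0 upright, on its stop; grows as it tips forward, to 1.01 rad fully tipped, where it stays when empty. The hinge is damped.
Things that resemble listed ones, but are neither listed nor needed, are in the scene too. Leave any blue or red look-alike of the part that bears load_mid alone.

How it is judged:
By the outcome, as a careful person would: the job done as asked, in the order asked, and still so for the second after the job is handed in, with the robot touching nothing.
It also fails if it takes over 48 s, if anything falls off the work surface, if the arm or the gripper's body presses on something with over 40 N, if the wrist force passes 120 N, or if a joint passes its speed limit or range.

## Working session

There is one attempt and no reset: what is moved stays moved. The work goes in short steps, Python scripts to look and compute and a shell command to move; the robot and the scene stay as the last step left them, time stands still between calls to the robot, and variables do not carry over. Pictures are saved under pics/ and viewed, and the job is handed in when it is done.

```bash
ls; mkdir -p pics; python3 - <<'E'
from bench import monitor, eyes
import cv2
s=monitor.get_state()
for k,v in s.items(): print(k,v)
for n in("scene","top","wrist"):
    im=eyes.get_image(n)
    cv2.imwrite(f"pics/{n}0.png",im["color"][:,:,::-1])
    print(n,{k:im[k] for k in("fx","fy","cx","cy","k1")});print(im["world_to_cam"].round(4).tolist())
E
```

```text
pics
time 0.0
joint_positions [ 1.12608929  0.32181809 -0.07008454  1.45167475  0.02260378  1.37081334
 -0.05690042]
qd [ 0.00130664  0.00029377  0.00032162  0.0004924  -0.00098026  0.00057705
 -0.00084802]
joint_torque [-2.26180719e-04 -4.91297507e+01 -4.03852863e-01 -3.12527633e+01
 -6.39656908e-02  4.35798825e-02  1.73731723e-04]
position [ 0.28755079 -0.58225291  0.19436489]
tool_rot [-3.05747739e+00 -7.14014094e-01  8.44643591e-04]
ft_force [ 0.005886    0.49006507 -0.00533484]
torque [-0.07782406  0.00236773 -0.00964873]
grip_width 0.9984660690697237
scene {'fx': 453.43039149540715, 'fy': 453.43039149540715, 'cx': 256.49572350943333, 'cy': 191.6100592244111, 'k1': -0.10934310892455518}
[[0.7194, 0.6946, 0.0082, -0.3905], [-0.4785, 0.487, 0.7306, 0.1497], [0.5035, -0.5295, 0.6827, -1.6547], [0.0, 0.0, 0.0, 1.0]]
top {'fx': 441.0609196903301, 'fy': 441.0609196903301, 'cx': 252.84379895222054, 'cy': 196.13769483957552, 'k1': -0.06080081811128202}
[[0.016, -0.9999, -0.0055, -0.0035], [0.9829, 0.0147, 0.1835, -0.5893], [-0.1834, -0.0083, 0.983, -0.9996], [0.0, 0.0, 0.0, 1.0]]
wrist {'fx': 301.7955627486797, 'fy': 301.7955627486797, 'cx': 254.90855745872636, 'cy': 193.47399858824608, 'k1': -0.009004697324968272}
[[0.442, -0.897, 0.0001, -0.6492], [0.8616, 0.4245, -0.2784, 0.0308], [0.2496, 0.1231, 0.9605, -0.3895], [0.0, 0.0, 0.0, 1.0]]
```

View pics/scene0.png

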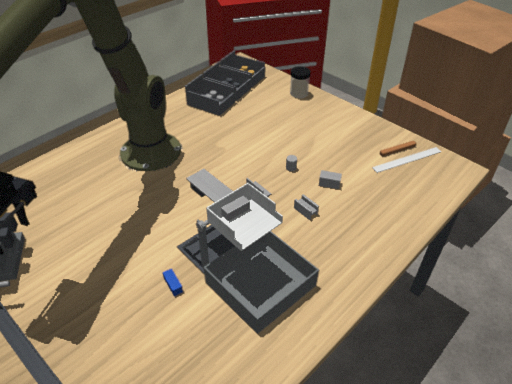

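View pics/top0.png

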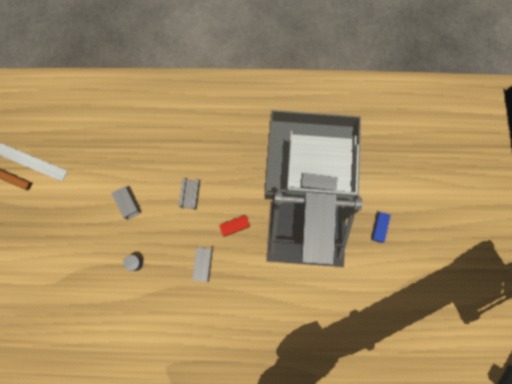

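View pics/wrist0.png

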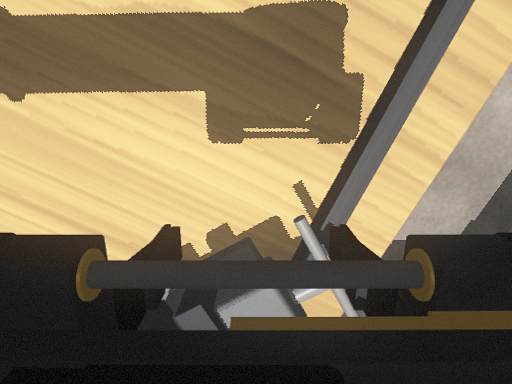

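The top view (up = +x, left = +y) shows four grey offcuts: (190,193) with trough lines, (126,202) block-like, (203,264) long, (133,262) round. There are also red (235,225) and blue (381,227) look-alikes. The stand is at about (318,200). Next: close crops, plus a measurement from depth.

```bash
cat > h.py <<'E'
import numpy as np, cv2
from bench import monitor, eyes
def und(im,uv):
    K=np.array([[im["fx"],0,im["cx"]],[0,im["fy"],im["cy"]],[0,0,1.]])
    return cv2.undistortPoints(np.array(uv,float).reshape(-1,1,2),K,np.array([im["k1"],0,0,0,0.])).reshape(-1,2)
def bydepth(im,uv):
    uv=np.array(uv).reshape(-1,2); d=im["range_z"][uv[:,1].astype(int),uv[:,0].astype(int)]
    n=und(im,uv); pc=np.c_[n[:,0]*d,-n[:,1]*d,-d]
    T=im["world_to_cam"]; return (pc-T[:3,3])@T[:3,:3]
def onplane(im,uv,z):
    n=und(im,uv); T=im["world_to_cam"];R=T[:3,:3]
    o=-R.T@T[:3,3]; r=np.c_[n[:,0],-n[:,1],-np.ones(len(n))]@R
    return o+r*((z-o[2])/r[:,2])[:,None]
def proj(im,P):
    T=im["world_to_cam"]; p=np.atleast_2d(P)@T[:3,:3].T+T[:3,3]
    n=np.c_[p[:,0]/-p[:,2],-p[:,1]/-p[:,2]]; f=1+im["k1"]*(n**2).sum(1)
    return np.c_[n[:,0]*f*im["fx"]+im["cx"],n[:,1]*f*im["fy"]+im["cy"]]
def cloud(im):
    v,u=np.mgrid[0:384,0:512]; uv=np.c_[u.ravel(),v.ravel()]
    return bydepth(im,uv).reshape(384,512,3)
E
python3 - <<'E'
from h import *
a=eyes.get_image("top"); b=eyes.get_image("scene")
A=a["color"][160:300,90:250]; A=cv2.resize(A,None,fx=3.5,fy=3.5,interpolation=cv2.INTER_CUBIC)
B=b["color"][140:230,270:360]; B=cv2.resize(B,None,fx=5.4,fy=5.4,interpolation=cv2.INTER_CUBIC)
cv2.imwrite("pics/cA.png",A[:,:,::-1]);cv2.imwrite("pics/cB.png",B[:,:,::-1])
C=a["color"][100:275,250:400]; cv2.imwrite("pics/cC.png",cv2.resize(C,None,fx=3.4,fy=3.4,interpolation=cv2.INTER_CUBIC)[:,:,::-1])
c=cloud(a)
z=c[:,:,2]
print("table z",np.median(z[300:330,100:200]))
m=((z>0.012)&(a["range_z"]>0)).astype(np.uint8)
n,l,st,ce=cv2.connectedComponentsWithStats(m)
for i in range(1,n):
    if st[i,4]<60: continue
    P=c[l==i]; top=P[P[:,2]>np.percentile(P[:,2],95)-.006]
    r=cv2.minAreaRect((P[:,:2]*1000).astype(np.float32))
    print(ce[i].round(),st[i,4],"zmax",np.percentile(P[:,2],95).round(4),"rect mm",[np.round(q,1) for q in r])
E
```

```text
table z 0.0009750830028988798
[510. 102.] 130 zmax 0.0302 rect mm [array([ 848.2, -665. ]), array([103.4,   6.1]), np.float64(0.8)]
[319. 183.] 8823 zmax 0.2342 rect mm [array([ 612.7, -133.6]), array([221.7, 369.7]), np.float64(86.5)]
[ 14. 180.] 277 zmax 0.0217 rect mm [array([630.8, 619.5]), array([92. , 22.3]), np.float64(67.7)]
[188. 194.] 511 zmax 0.0403 rect mm [array([598.8, 164.2]), array([40.7, 70.9]), np.float64(85.5)]
[125. 202.] 512 zmax 0.0412 rect mm [array([573.8, 320.5]), array([72. , 39.9]), np.float64(29.5)]
[381. 227.] 371 zmax 0.0313 rect mm [array([ 524.1, -308.8]), array([29.9, 68.5]), np.float64(74.6)]
[234. 226.] 349 zmax 0.0311 rect mm [array([521. ,  51.3]), array([28.1, 69.6]), np.float64(21.9)]
[208. 265.] 113 zmax 0.0433 rect mm [array([426.4, 110.3]), array([ 5.6, 77.9]), np.float64(84.0)]
[132. 262.] 254 zmax 0.049 rect mm [array([428.2, 291.2]), array([36.9, 37.1]), np.float64(64.5)]
[507. 377.] 129 zmax 0.0321 rect mm [array([ 172.7, -603.5]), array([16. , 47.4]), np.float64(55.7)]
```

View pics/cA.png

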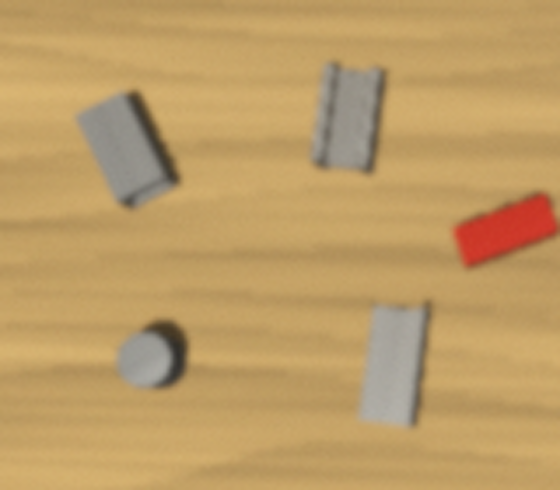

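View pics/cB.png

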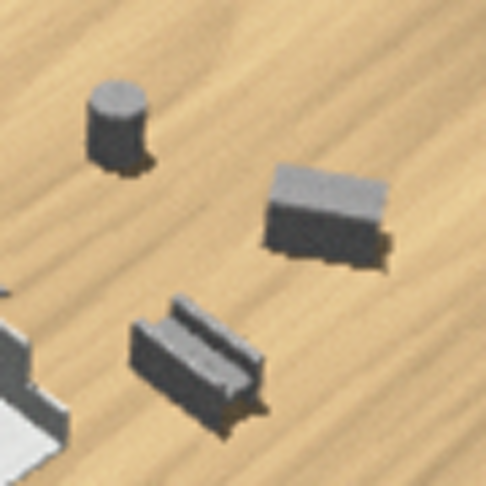

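View pics/cC.png

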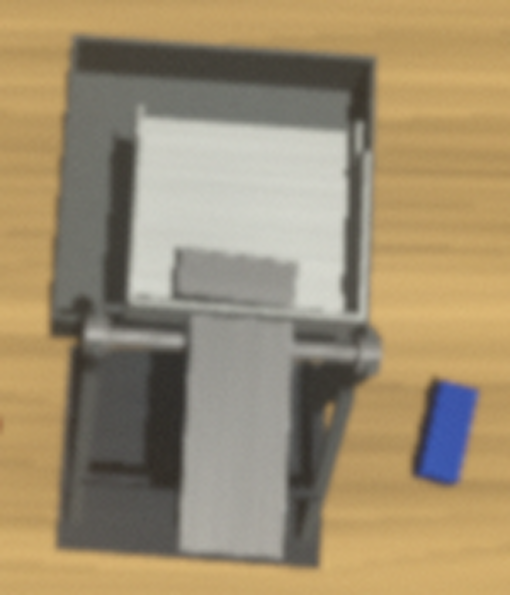

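The beam is the piece at top pixel (190,193), with an open trough between two walls in both views. The tube is (126,202), the angle (203,264), the stub (133,262), and the bar in the bucket is at (318,182). Now the stand's pose and the beam's yaw.

```bash
python3 - <<'E'
from h import *
from scipy.spatial.transform import Rotation as Ro
a=eyes.get_image("top"); c=cloud(a); z=c[:,:,2]; ok=a["range_z"]>0
def rect(m,name):
    P=c[m]; r=cv2.minAreaRect((P[:,:2]*1000).astype(np.float32)); print(name,m.sum(),[np.round(q,1) for q in r],"z",np.median(P[:,2]).round(4))
box=lambda u0,u1,v0,v1: np.pad(np.ones((v1-v0,u1-u0),bool),((v0,384-v1),(u0,512-u1)))
rect(box(170,210,170,220)&(z>.03)&ok,"beam top")
S=box(255,375,100,275)&ok
rect(S&(z>.192)&(z<.209),"floor")
rect(S&(z>.055)&(z<.078)&(c[:,:,0]>.58),"bin rim")
rect(S&(z>.240)&(z<.256),"walls")
w=S&(z>.218)&(z<.237); 
n,l,st,ce=cv2.connectedComponentsWithStats(w.astype(np.uint8))
for i in range(1,n):
    if st[i,4]>80: rect(l==i,"z218-237 %s"%ce[i].round())
# edges of beam rows
for n_,b in(("beam",(170,210,170,220)),):
    m=box(*b)&(z>.012)&ok
    for x in np.arange(.57,.63,.01):
        y=c[m&(abs(c[:,:,0]-x)<.004)][:,1]; print(round(x,3),y.min().round(4),y.max().round(4))
m=S&(z>.245)
hist=np.histogram(z[S&(z>.15)],bins=np.arange(.15,.27,.006)); print(list(zip(hist[1].round(3),hist[0])))
s=monitor.get_state(); print(Ro.from_rotvec(s["tool_rot"]).as_matrix().round(3))
E
```

```text
beam top 212 [array([598.5, 164.3]), array([41. , 69.9]), np.float64(84.5)] z 0.0379
floor 3053 [array([ 575.5, -127.6]), array([249.5, 181.4]), np.float64(7.7)] z 0.2
bin rim 734 [array([ 691.7, -138.8]), array([221.9, 213. ]), np.float64(86.6)] z 0.0687
walls 348 [array([ 615.1, -134.3]), array([137.8, 102.8]), np.float64(86.5)] z 0.246
z218-237 [354. 164.] 109 [array([ 627.3, -200.2]), array([  3.8, 120.5]), np.float64(84.8)] z 0.2251
z218-237 [319. 182.] 511 [array([ 588.6, -127.7]), array([70.3, 29. ]), np.float64(82.6)] z 0.228
z218-237 [319. 227.] 2240 [array([ 496.6, -126.6]), array([136.1, 137.2]), np.float64(86.8)] z 0.2303
0.57 0.147 0.1876
0.58 0.1458 0.1852
0.59 0.1444 0.1852
0.6 0.1439 0.1839
0.61 0.143 0.1818
0.62 0.1424 0.1825
0.63 0.1414 0.18
[(np.float64(0.15), np.int64(7)), (np.float64(0.156), np.int64(6)), (np.float64(0.162), np.int64(3)), (np.float64(0.168), np.int64(4)), (np.float64(0.174), np.int64(9)), (np.float64(0.18), np.int64(17)), (np.float64(0.186), np.int64(222)), (np.float64(0.192), np.int64(406)), (np.float64(0.198), np.int64(2572)), (np.float64(0.204), np.int64(92)), (np.float64(0.21), np.int64(94)), (np.float64(0.216), np.int64(104)), (np.float64(0.222), np.int64(474)), (np.float64(0.228), np.int64(2296)), (np.float64(0.234), np.int64(90)), (np.float64(0.24), np.int64(173)), (np.float64(0.246), np.int64(175)), (np.float64(0.252), np.int64(0)), (np.float64(0.258), np.int64(0)), (np.float64(0.264), np.int64(0))]
[[ 0.897  0.443 -0.   ]
 [ 0.443 -0.897  0.   ]
 [-0.    -0.001 -1.   ]]
```

Measured poses:
- **Beam:** (0.5986, 0.1643), yaw about -5.5°.
- **Stand:** origin (0.557, -0.131), yaw about -3.45°. Bin rim and pan walls agree.
- **pan_spot:** about (0.649, -0.1365, 0.200).

First: turn the tool, lift it and start across.

```bash
python3 -m pendant '[[[0,0,10.6],[0,0,-0.05],-1],[[0,0,10.6],[0,0,-0.05],-1],[[0,0,10.6],[0,0,-0.05],-1],[[0,0,0],[0.045,-0.04,0],-1],[[0,0,0],[0.045,-0.04,0],-1],[[0,0,0],[0.045,-0.04,0],-1],[[0,0,0],[0.045,-0.04,0],-1],[[0,0,0],[0.045,-0.04,0],-1]]' 20
cat > st.py <<'E'
from h import *
import sys
from scipy.spatial.transform import Rotation as Ro
s=monitor.get_state(); R=Ro.from_rotvec(s["tool_rot"]).as_matrix(); p=np.array(s["position"])
print("t",round(s["time"],2),"p",p.round(4),"yaw",np.degrees(np.arctan2(R[1,0],R[0,0])).round(2),"toolz",R[:,2].round(3),"F",np.round(s["ft_force"],1),"grip",round(s["grip_width"],3),"q",np.round(s["joint_positions"],2))
if len(sys.argv)>3: print("to go tool axes",(R.T@(np.array(list(map(float,sys.argv[1:4])))-p)).round(4))
E
python3 st.py 0.5986 0.1643 0.15
```

```text
time: 1.3
position: [0.5323, -0.4041, 0.3456]
tool_rot: [3.138, -0.151, 0.0]
ft_force: [0.9, -0.4, -1.3]
grip_width: 1.005
t 1.3 p [ 0.5323 -0.4041  0.3456] yaw -5.53 toolz [ 0. -0. -1.] F [ 0.9 -0.4 -1.3] grip 1.005 q [ 0.71  0.35 -0.14  1.12  0.05  1.67 -1.09]
to go tool axes [ 0.0112 -0.5722  0.1954]
```

```bash
python3 -m pendant '[[[0,0,0],[0.0015,-0.06,0],-1],[[0,0,0],[0.0015,-0.06,0],-1],[[0,0,0],[0.0015,-0.06,0],-1],[[0,0,0],[0.0015,-0.06,0],-1],[[0,0,0],[0.0015,-0.06,0],-1],[[0,0,0],[0.0015,-0.06,0],-1],[[0,0,0],[0.0015,-0.06,0],-1],[[0,0,0],[0,-0.06,0],-1]]'; python3 -m pendant '[[[0,0,0],[0,-0.046,0.04],-1],[[0,0,0],[0,-0.046,0.04],-1],[[0,0,0],[0,0,0.06],-1],[[0,0,0],[0,0,0.05],-1],[[0,0,0],[0,0,0],-1]]'
python3 st.py 0.5986 0.1643 0.01
python3 - <<'E'
from h import *
for n in("wrist","top"):
    a=eyes.get_image(n); cv2.imwrite(f"pics/{n}1.png",a["color"][:,:,::-1])
P=[[.5986,.1643,.038]]
w=eyes.get_image("wrist"); print(proj(w,P))
E
```

```text
time: 2.3
position: [0.5876, 0.0732, 0.3456]
tool_rot: [3.138, -0.152, 0.001]
ft_force: [0.7, -0.1, 0.4]
grip_width: 0.999
time: 2.92
position: [0.5932, 0.1618, 0.1511]
tool_rot: [3.135, -0.151, -0.014]
ft_force: [0.3, 0.2, 0.5]
grip_width: 1.0
t 2.92 p [0.5932 0.1618 0.1511] yaw -5.5 toolz [-0.009 -0.002 -1.   ] F [0.3 0.2 0.5] grip 1.0 q [ 0.09  0.32 -0.48  1.58  0.15  1.29 -2.09]
to go tool axes [ 0.0063 -0.0035  0.141 ]
[[254.81127952 182.38190236]]
```

View pics/wrist1.png

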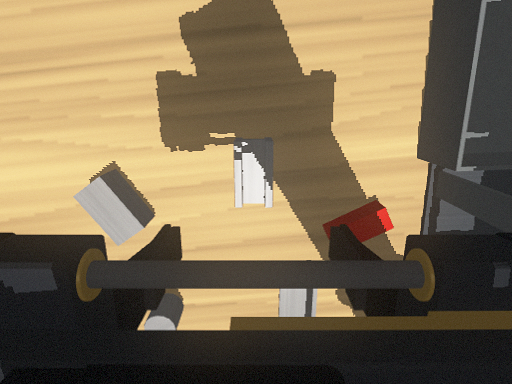

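The wrist view shows the beam centred at about (253,172), upright in the image, trough up. Checking its centre and yaw from this view.

```bash
python3 - <<'E'
from h import *
w=eyes.get_image("wrist"); c=cloud(w); z=c[:,:,2]
sub=np.zeros_like(z,bool); sub[120:225,220:290]=1
for lo in(.012,.03):
    m=sub&(z>lo)&(w["range_z"]>0); P=c[m]; r=cv2.minAreaRect((P[:,:2]*1000).astype(np.float32)); print(m.sum(),[np.round(q,1) for q in r],np.percentile(P[:,2],95))
E
```

```text
2439 [array([602.4, 163.8]), array([40. , 70.3]), np.float64(84.6)] 0.037652302576911
1015 [array([602.6, 163.8]), array([40. , 69.7]), np.float64(84.6)] 0.03791909661199788
```

```bash
python3 -m pendant '[[[0,0.5,0],[0.008,-0.003,0.02],-1],[[0,0,0],[0,0,0.05],-1],[[0,0,0],[0,0,0.04],-1],[[0,0,0],[0,0,0],-1]]'
python3 st.py 0.6015 0.1640 0.008
```

```text
time: 3.62
position: [0.6044, 0.1645, 0.0445]
tool_rot: [3.136, -0.152, 0.009]
ft_force: [-0.2, 0.1, 0.4]
grip_width: 1.004
t 3.62 p [0.6044 0.1645 0.0445] yaw -5.54 toolz [ 0.006 -0.002 -1.   ] F [-0.2  0.1  0.4] grip 1.004 q [ 0.06  0.42 -0.46  1.67  0.21  1.09 -2.13]
to go tool axes [-0.0031  0.0007  0.0364]
```

```bash
python3 -m pendant '[[[0,-0.4,0],[-0.003,0,0.02],-1],[[0,0,0],[0,0,0.0165],-1],[[0,0,0],[0,0,0],-1],[[0,0,0],[0,0,0],0.6],[[0,0,0],[0,0,0],1],[[0,0,0],[0,0,0],1],[[0,0,0],[0,0,0],1],[[0,0,0],[0,0,0],1]]' 25
python3 st.py 0.6015 0.1640 0.008
```

```text
time: 4.62
position: [0.6027, 0.1652, 0.009]
tool_rot: [3.137, -0.151, 0.003]
ft_force: [-0.9, -5.3, 3.1]
grip_width: 0.514
t 4.62 p [0.6027 0.1652 0.009 ] yaw -5.51 toolz [ 0.002 -0.001 -1.   ] F [-0.9 -5.3  3.1] grip 0.514 q [ 0.06  0.46 -0.46  1.7   0.23  1.03 -2.14]
to go tool axes [-0.0011  0.0013  0.001 ]
```

```bash
python3 -m pendant '[[[0,0,0],[0,0,0],1],[[0,0,0],[0,0,0],1],[[0,0,0],[0,0,0],1],[[0,0,0],[0,0,0],1]]' 35
python3 st.py 0.6015 0.1640 0.008
```

```text
time: 5.12
position: [0.6028, 0.1647, 0.0089]
tool_rot: [3.137, -0.152, 0.003]
ft_force: [-0.2, -3.8, 2.5]
grip_width: 0.44
t 5.12 p [0.6028 0.1647 0.0089] yaw -5.54 toolz [ 0.002 -0.001 -1.   ] F [-0.2 -3.8  2.5] grip 0.44 q [ 0.06  0.46 -0.46  1.7   0.23  1.03 -2.14]
to go tool axes [-0.0013  0.0008  0.0009]
```

```bash
python3 -m pendant '[[[0,0,0],[0,0,-0.02],1],[[0,0,0],[0,0,-0.05],1],[[0,0,0],[0,0,-0.06],1],[[0,0,0],[0,0,-0.06],1],[[0,0,0],[0,0,-0.06],1],[[0,0,0],[0,0,-0.05],1],[[0,0,0],[0,0,0],1]]'
python3 st.py 0.6488 -0.1365 0.30
python3 - <<'E'
from h import *
a=eyes.get_image("wrist"); cv2.imwrite("pics/wrist2.png",a["color"][:,:,::-1])
a=eyes.get_image("scene"); cv2.imwrite("pics/scene2.png",a["color"][:,:,::-1])
E
```

```text
time: 6.0
position: [0.6036, 0.1689, 0.3147]
tool_rot: [-3.133, 0.146, -0.017]
ft_force: [0.7, 0.7, -4.7]
grip_width: 0.443
t 6.0 p [0.6036 0.1689 0.3147] yaw -5.35 toolz [ 0.011  0.005 -1.   ] F [ 0.7  0.7 -4.7] grip 0.443 q [ 0.08  0.27 -0.5   1.31  0.13  1.58 -2.07]
to go tool axes [0.0733 0.2999 0.0137]
```

View pics/wrist2.png

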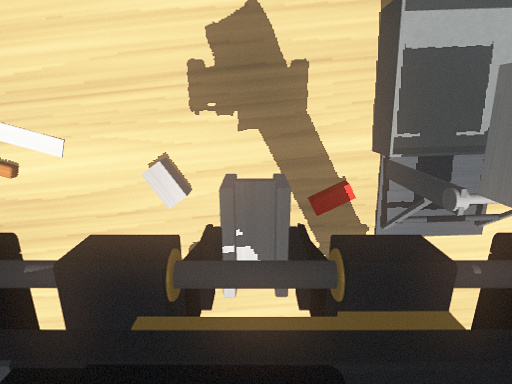

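View pics/scene2.png

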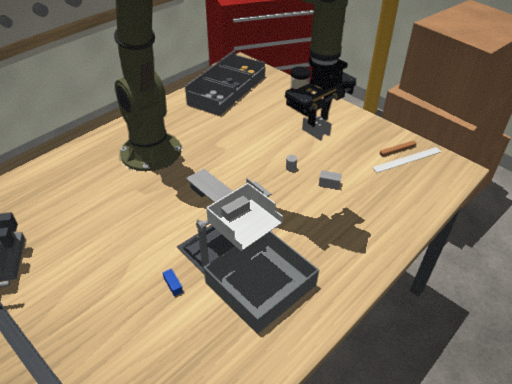

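The beam is held, level, between the fingers (wrist (255,225); scene (317,127)), and the wrist feels about 4.4 N more weight. Now over the pan, correcting yaw by -2° about tool z.

```bash
python3 -m pendant '[[[0,0,-0.5],[0.0125,0.05,0],1],[[0,0,-0.5],[0.0125,0.05,0],1],[[0,0,-0.5],[0.0125,0.05,0],1],[[0,0,-0.4],[0.0125,0.05,0],1],[[0,0,0],[0.0125,0.05,0],1],[[0,0,0],[0.0125,0.05,0],1],[[0,0,0],[0,0,0],1],[[0,0,0],[0,0,0],1]]'
python3 st.py 0.651 -0.1365 0.2170
python3 - <<'E'
from h import *
a=eyes.get_image("wrist"); cv2.imwrite("pics/wrist3.png",a["color"][:,:,::-1])
a=eyes.get_image("top"); cv2.imwrite("pics/top3.png",a["color"][:,:,::-1])
E
```

```text
time: 7.1
position: [0.6532, -0.1383, 0.3061]
tool_rot: [-3.138, 0.098, 0.004]
ft_force: [-0.9, 0.8, -4.6]
grip_width: 0.441
t 7.1 p [ 0.6532 -0.1383  0.3061] yaw -3.58 toolz [-0.003  0.003 -1.   ] F [-0.9  0.8 -4.6] grip 0.441 q [ 0.41  0.36 -0.34  1.2   0.12  1.6  -1.54]
to go tool axes [-0.002  -0.0014  0.0891]
```

View pics/wrist3.png

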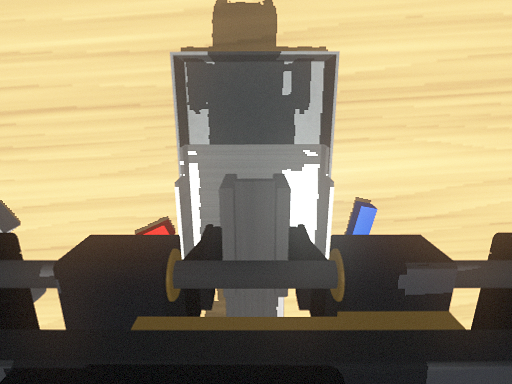

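View pics/top3.png

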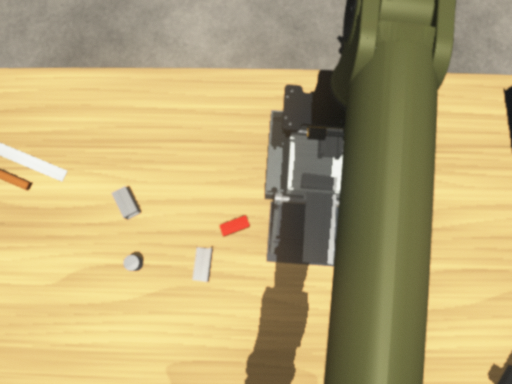

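```bash
python3 - <<'E'
from h import *
w=eyes.get_image("wrist"); c=cloud(w)
for col in(195,210,310,320):
    for r in range(138,156,2):
        p=c[r,col]; print(col,r,p.round(4)) if .17<p[2]<.215 else None
P=np.array([.557,-.131,.2])+136e-3*np.array([np.cos(-.06),np.sin(-.06),0]); print("front exp",P,proj(w,P))
t=eyes.get_image("top"); ct=cloud(t)
for r,cc in((230,380),(200,385),(260,375)): print("arm top",ct[r,cc].round(3))
sc=eyes.get_image("scene"); cv2.imwrite("pics/scene3.png",sc["color"][:,:,::-1])
E
```

```text
195 146 [ 0.6976 -0.0794  0.1984]
195 148 [ 0.6958 -0.0795  0.1997]
195 150 [ 0.6937 -0.079   0.1987]
195 152 [ 0.6917 -0.0788  0.1987]
195 154 [ 0.6897 -0.0785  0.1981]
210 146 [ 0.6967 -0.0941  0.1985]
210 148 [ 0.6947 -0.094   0.1986]
210 150 [ 0.6926 -0.0935  0.1972]
210 152 [ 0.691  -0.0938  0.2002]
210 154 [ 0.6889 -0.0935  0.1992]
310 146 [ 0.6908 -0.1919  0.1997]
310 148 [ 0.6887 -0.1921  0.1986]
310 150 [ 0.6868 -0.192   0.1989]
310 152 [ 0.6848 -0.192   0.1986]
310 154 [ 0.6829 -0.1919  0.1991]
320 146 [ 0.6903 -0.2015  0.2002]
320 148 [ 0.6885 -0.2014  0.2008]
320 150 [ 0.6863 -0.2017  0.1996]
320 152 [ 0.6842 -0.2018  0.1987]
320 154 [ 0.6824 -0.2016  0.1998]
front exp [ 0.69275527 -0.1391551   0.2       ] [[256.02881585 147.3759773 ]]
arm top [ 0.436 -0.104  0.736]
arm top [ 0.46  -0.108  0.737]
arm top [ 0.412 -0.099  0.735]
```

View pics/scene3.png

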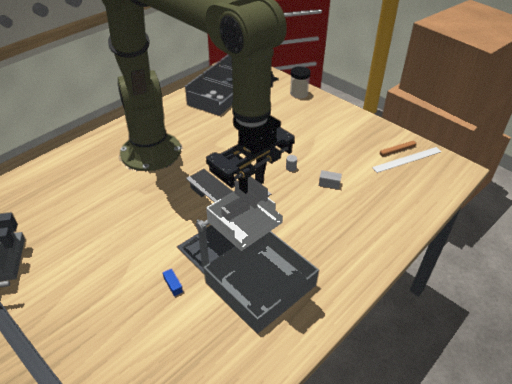

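The pan front edge at wrist row 146 agrees with the stand fit within 1 mm, and the arm is well above the tail's swing. Descending.

```bash
python3 -m pendant '[[[0,0,0],[-0.0015,-0.001,0.04],1],[[0,0,0],[0,0,0.03],1],[[0,0,0],[0,0,0.015],1],[[0,0,0],[0,0,0.005],1],[[0,0,0],[0,0,0],1]]'
python3 st.py 0.6515 -0.1365 0.2150
python3 - <<'E'
from h import *
a=eyes.get_image("scene"); cv2.imwrite("pics/scene4.png",cv2.resize(a["color"][110:290,160:340],None,fx=3.3,fy=3.3,interpolation=cv2.INTER_CUBIC)[:,:,::-1])
E
```

```text
time: 7.98
position: [0.6533, -0.1382, 0.22]
tool_rot: [3.14, -0.099, 0.005]
ft_force: [0.2, 0.9, -4.2]
grip_width: 0.44
t 7.97 p [ 0.6533 -0.1382  0.22  ] yaw -3.6 toolz [ 0.003 -0.    -1.   ] F [ 0.2  0.9 -4.2] grip 0.44 q [ 0.42  0.37 -0.34  1.36  0.12  1.43 -1.55]
to go tool axes [-0.0019 -0.0016  0.005 ]
```

View pics/scene4.png

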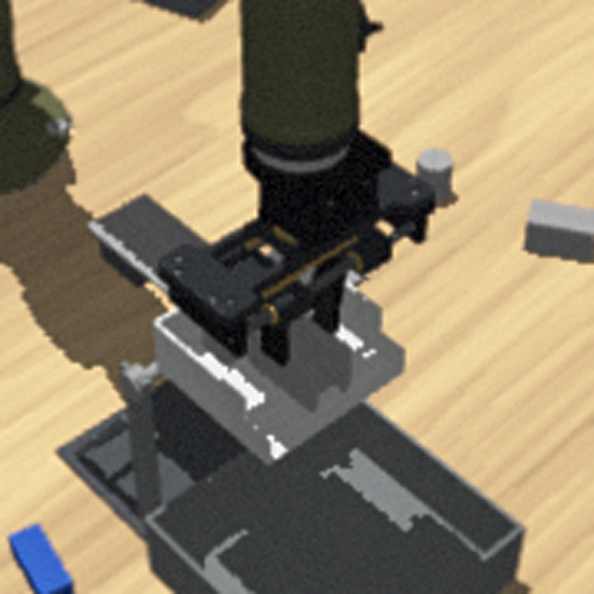

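Beam is inside the pan, clear of the walls, in front of the bar. Lower 6 mm, open to about 58 mm, back straight up.

```bash
python3 -m pendant '[[[0,0,0],[-0.002,-0.001,0.006],1],[[0,0,0],[0,0,0],1],[[0,0,0],[0,0,0],-0.35],[[0,0,0],[0,0,0],-0.35],[[0,0,0],[0,0,0],-0.35],[[0,0,0],[0,0,-0.05],-0.35],[[0,0,0],[0,0,-0.06],-0.35],[[0,0,0],[0,0,-0.06],-0.35]]'
python3 st.py
python3 - <<'E'
from h import *
a=eyes.get_image("scene"); cv2.imwrite("pics/scene5.png",cv2.resize(a["color"][110:340,160:340],None,fx=2.6,fy=2.6,interpolation=cv2.INTER_CUBIC)[:,:,::-1])
E
```

```text
time: 9.02
position: [0.6503, -0.1371, 0.3856]
tool_rot: [3.14, -0.099, 0.005]
ft_force: [0.6, 0.0, 1.4]
grip_width: 0.676
t 9.03 p [ 0.6503 -0.1371  0.3856] yaw -3.62 toolz [ 0.003 -0.    -1.   ] F [0.6 0.  1.4] grip 0.676 q [ 0.39  0.36 -0.34  1.04  0.12  1.76 -1.54]
```

View pics/scene5.png

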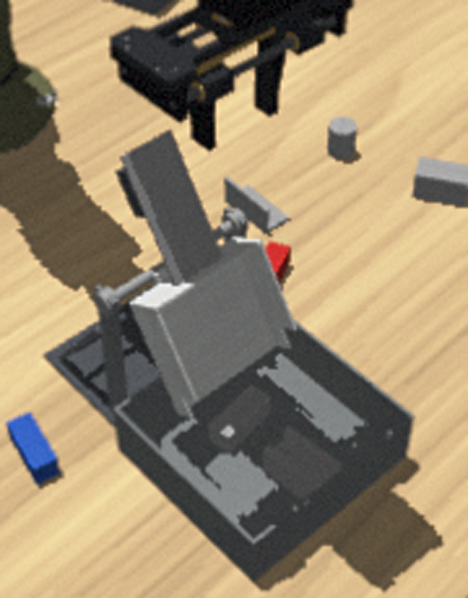

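The bucket has tripped: pan tilted into the bin, tail slanting up at crop (170,200), two dark pieces in the bin. Shutting the fingers, moving nearer to the tail, then measuring.

```bash
python3 -m pendant '[[[0,0,0],[0.02,0,0],1],[[0,0,0],[0.02,0,0],1],[[0,0,0],[0,0,0],1],[[0,0,0],[0,0,0],1],[[0,0,0],[0,0,0],1],[[0,0,0],[0,0,0],1]]' 20
python3 st.py
python3 - <<'E'
from h import *
a=eyes.get_image("scene"); cv2.imwrite("pics/scene6.png",cv2.resize(a["color"][140:330,160:340],None,fx=3,fy=3,interpolation=cv2.INTER_CUBIC)[:,:,::-1])
w=eyes.get_image("wrist"); cv2.imwrite("pics/wrist6.png",w["color"][:,:,::-1])
o=np.array([.557,-.131,0]);X=np.array([np.cos(-.06),np.sin(-.06),0]);Y=np.array([-X[1],X[0],0])
for n,im in(("scene",a),("wrist",w),("top",eyes.get_image("top"))):
    c=cloud(im).reshape(-1,3)[im["range_z"].ravel()>0]; q=c-o; sx=q@X; sy=q@Y; z=c[:,2]
    m=(abs(sy)<.03)&(z>.22)&(z<.33)&(sx<.02)&(sx>-.1)
    print(n,m.sum())
    if m.sum()>30:
        f=cv2.fitLine(np.c_[sx[m],z[m]].astype(np.float32),cv2.DIST_HUBER,0,.01,.01).ravel(); print(" line",f.round(4),"angle",np.arctan2(f[1],f[0]),"zmax",z[m].max(),"sx min",sx[m].min())
    m=(abs(sy)<.1)&(z<.068)&(z>.015)&(sx>.04)&(sx<.23)
    print(" bin pieces",m.sum(),np.c_[sx[m],sy[m],z[m]].mean(0).round(3) if m.sum() else "")
E
```

```text
time: 9.82
position: [0.69, -0.1398, 0.3838]
tool_rot: [3.139, -0.099, 0.004]
ft_force: [0.6, -0.5, 0.4]
grip_width: 0.078
t 9.82 p [ 0.69   -0.1398  0.3838] yaw -3.62 toolz [ 0.002 -0.001 -1.   ] F [ 0.6 -0.5  0.4] grip 0.078 q [ 0.35  0.46 -0.34  0.9   0.15  1.79 -1.55]
scene 779
 line [ 0.5271 -0.8498 -0.0022  0.2756] angle -1.0156335 zmax 0.3205222820992057 sx min -0.04413368972805683
 bin pieces 724 [0.153 0.001 0.031]
wrist 410
 line [ 0.5374 -0.8433 -0.0053  0.2807] angle -1.0034716 zmax 0.2906202926554822 sx min -0.012348913952892853
 bin pieces 1580 [0.154 0.007 0.031]
top 912
 line [ 0.5669 -0.8238 -0.0137  0.2888] angle -0.96807903 zmax 0.32128534906982564 sx min -0.04573350621105042
 bin pieces 549 [0.175 0.006 0.032]
```

View pics/scene6.png

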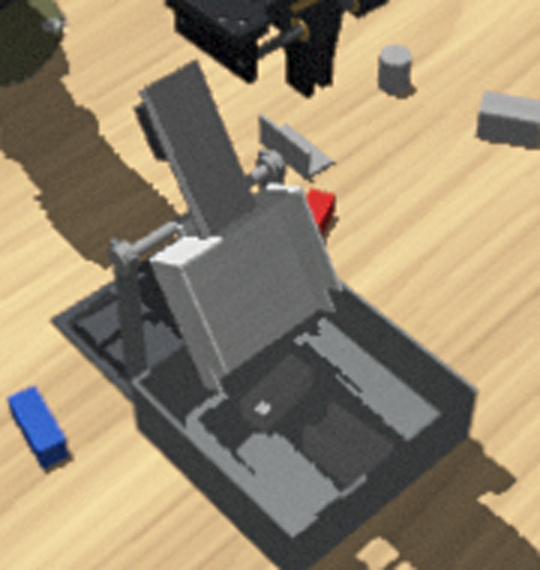

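View pics/wrist6.png

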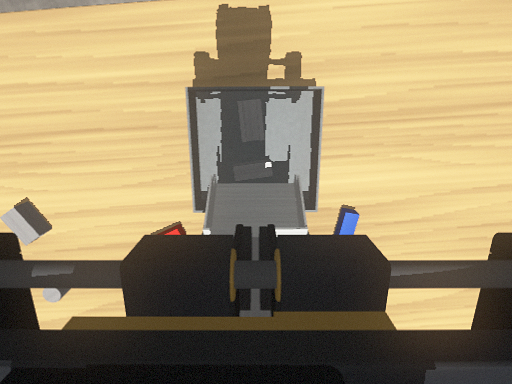

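Both pieces lie in the bin (wrist (250,120) beam, (258,170) bar), and the tail line is at 1.01 rad as described. Moving to the front of the tail's push point.

```bash
python3 -m pendant '[[[0,0,0],[-0.04,0,0],1],[[0,0,0],[-0.04,0,0],1],[[0,0,0],[-0.04,0,0],1],[[0,0,0],[0,0,0],1],[[0,0,0],[0,0,0.03],1],[[0,0,0],[0,0,0.03],1],[[0,0,0],[0,0,0.018],1],[[0,0,0],[0,0,0],1]]'
python3 st.py 0.5451 -0.1303 0.304
python3 - <<'E'
from h import *
a=eyes.get_image("scene"); cv2.imwrite("pics/scene7.png",cv2.resize(a["color"][120:300,160:340],None,fx=3.2,fy=3.2,interpolation=cv2.INTER_CUBIC)[:,:,::-1])
E
```

```text
time: 10.98
position: [0.5706, -0.132, 0.3035]
tool_rot: [-3.139, 0.099, 0.001]
ft_force: [0.0, 0.2, 0.4]
grip_width: 0.007
t 10.97 p [ 0.5706 -0.132   0.3035] yaw -3.6 toolz [-0.001  0.001 -1.   ] F [0.  0.2 0.4] grip 0.007 q [ 0.48  0.17 -0.35  1.43  0.06  1.55 -1.5 ]
to go tool axes [-0.0256 -0.0001 -0.0005]
```

View pics/scene7.png

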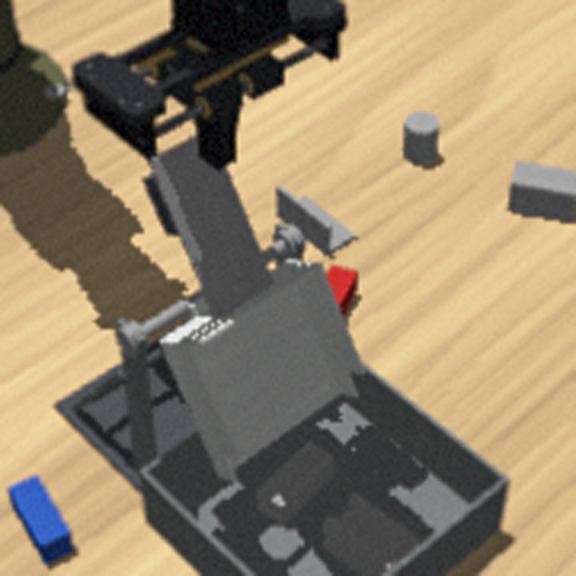

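Fingers shut, in front of the tail's upper face (crop (218,160)). Now up to contact and the first bit of arc.

```bash
python3 -m pendant '[[[0,0,0],[-0.015,0,0],1],[[0,0,0],[-0.01,0,0],1],[[0,0,0],[-0.0065,0.000,0.0015],1],[[0,0,0],[-0.0065,0,0.0015],1],[[0,0,0],[-0.0057,0,0.002],1],[[0,0,0],[-0.0057,0,0.002],1],[[0,0,0],[-0.0055,0,0.0025],1],[[0,0,0],[-0.0055,0,0.0025],1]]'
python3 st.py
```

```text
time: 12.02
position: [0.5102, -0.1283, 0.2926]
tool_rot: [3.14, -0.099, 0.003]
ft_force: [-0.9, -0.2, 0.9]
grip_width: 0.003
t 12.03 p [ 0.5102 -0.1283  0.2926] yaw -3.61 toolz [ 0.002 -0.    -1.   ] F [-0.9 -0.2  0.9] grip 0.003 q [ 0.52  0.04 -0.34  1.59  0.01  1.51 -1.45]
```

```bash
cat > ang.py <<'E'
from h import *
o=np.array([.557,-.131,0]);X=np.array([np.cos(-.06),np.sin(-.06),0]);Y=np.array([-X[1],X[0],0])
im=eyes.get_image("scene"); c=cloud(im).reshape(-1,3)[im["range_z"].ravel()>0]; q=c-o; sx=q@X; sy=q@Y; z=c[:,2]
r=np.hypot(sx,z-.185)
# tail face: points left of pivot, near face distance 45mm from pivot
best=None
for th in np.arange(-.05,1.1,.005):
    nx,nz=np.sin(th),np.cos(th); d=sx*nx+(z-.185)*nz; t=-(sx*np.cos(th)-(z-.185)*np.sin(th))
    k=((abs(d-.045)<.003)&(t>.03)&(t<.128)&(abs(sy)<.032)).sum()
    if best is None or k>best[0]: best=(k,th)
print("tail plane inliers, angle",best)
E
python3 ang.py
```

```text
tail plane inliers, angle (np.int64(732), np.float64(1.0299999999999994))
```

```bash
python3 - <<'E'
from h import *
a=eyes.get_image("scene"); cv2.imwrite("pics/scene8.png",cv2.resize(a["color"][120:300,160:340],None,fx=3.2,fy=3.2,interpolation=cv2.INTER_CUBIC)[:,:,::-1])
E
```

```text
(no output)
```

View pics/scene8.png

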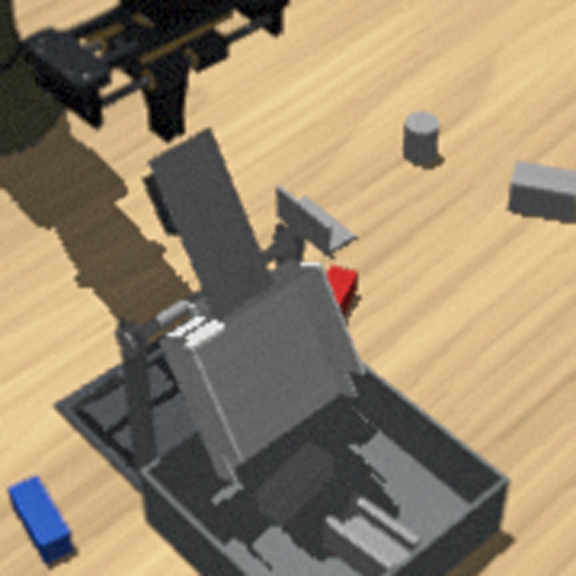

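```bash
python3 - <<'E'
from h import *
a=eyes.get_image("scene"); p=np.array(monitor.get_state()["position"]); print(p,proj(a,p),"crop",(proj(a,p)-[160,120])*3.2)
o=np.array([.557,-.131,0]);X=np.array([np.cos(-.06),np.sin(-.06),0]);Y=np.array([-X[1],X[0],0])
for sy in(-.03,.03):
    for sx,z in((-.0311,.319),(-.0215,.3038)):
        P=o+X*sx+Y*sy+[0,0,z]; print(sx,sy,(proj(a,P)-[160,120])*3.2)
c=cloud(a)
for (u,v) in((165,130),(168,120),(180,160),(205,135),(220,220),(200,200)):
    U,V=int(160+u/3.2),int(120+v/3.2); q=c[V,U]-o; print((u,v),"sx,sy,z",(q@X).round(4),(q@Y).round(4),q[2].round(4))
w=eyes.get_image("wrist"); cv2.imwrite("pics/wrist8.png",w["color"][:,:,::-1])
t=eyes.get_image("top"); cv2.imwrite("pics/top8.png",cv2.resize(t["color"][90:290,240:420],None,fx=3,fy=3)[:,:,::-1])
E
```

```text
[ 0.51032018 -0.12834518  0.29273007] [[212.37203745 168.80522239]] crop [[167.59051985 156.17671165]]
-0.0311 -0.03 [[147.42363201 156.63132811]]
-0.0215 -0.03 [[156.58776068 178.11215037]]
-0.0311 0.03 [[208.90247406 122.97043211]]
-0.0215 0.03 [[217.55581217 144.03688454]]
(165, 130) sx,sy,z -0.0375 -0.0089 0.3313
(168, 120) sx,sy,z -0.0345 -0.0074 0.3416
(180, 160) sx,sy,z -0.0221 -0.0073 0.3085
(205, 135) sx,sy,z -0.0253 0.021 0.3161
(220, 220) sx,sy,z 0.0073 0.0041 0.262
(200, 200) sx,sy,z -0.0042 -0.0047 0.2796
```

View pics/wrist8.png

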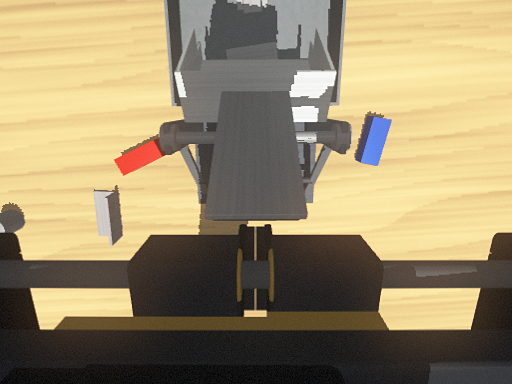

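View pics/top8.png

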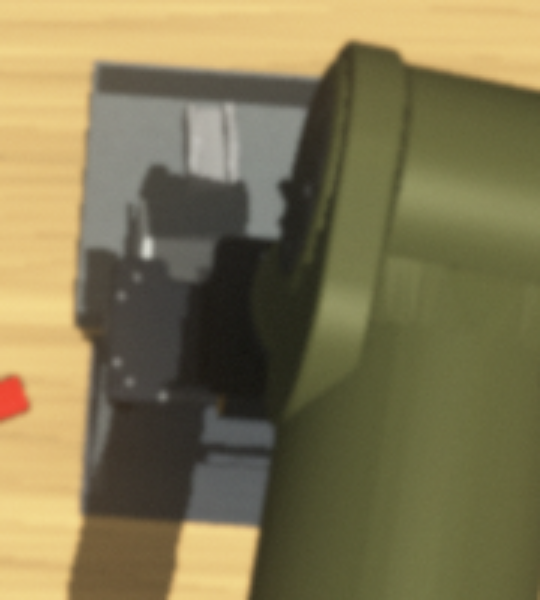

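The finger ended up behind the tail: wrist view shows the tail end at row 217 in front of the fingers, and the bucket is still at about 1.01 rad with almost no force. I'll lift out, return to the front and push lower and slower, checking force as I go.

```bash
python3 -m pendant '[[[0,0,0],[-0.006,0,0],1],[[0,0,0],[0,0,-0.04],1],[[0,0,0],[0,0,-0.04],1],[[0,0,0],[0.03,0,0],1],[[0,0,0],[0.04,0,0],1],[[0,0,0],[0,0,0],1]]'
python3 st.py 0.569 -0.1317 0.292; python3 ang.py
python3 - <<'E'
from h import *
w=eyes.get_image("wrist"); cv2.imwrite("pics/wrist9.png",w["color"][:,:,::-1])
E
```

```text
time: 13.02
position: [0.5755, -0.1321, 0.3709]
tool_rot: [-3.138, 0.097, 0.001]
ft_force: [-0.4, -0.2, 0.2]
grip_width: 0.001
t 13.03 p [ 0.5755 -0.1321  0.3709] yaw -3.55 toolz [-0.001  0.002 -1.   ] F [-0.4 -0.2  0.2] grip 0.001 q [ 0.47  0.19 -0.35  1.28  0.06  1.69 -1.5 ]
to go tool axes [-0.0065  0.0001  0.0789]
tail plane inliers, angle (np.int64(752), np.float64(1.0249999999999995))
```

View pics/wrist9.png

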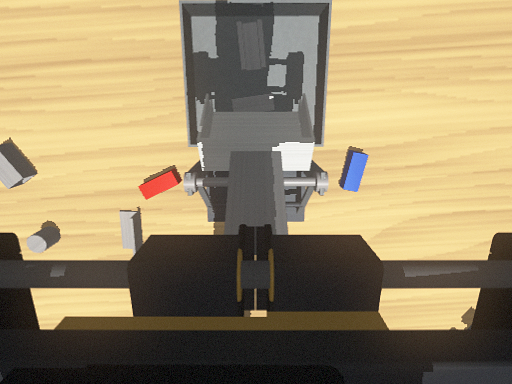

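```bash
python3 -m pendant '[[[0,0,0],[-0.003,0,0.04],1],[[0,0,0],[-0.003,0,0.03],1],[[0,0,0],[0,0,0.009],1],[[0,0,0],[-0.004,0,0],1],[[0,0,0],[-0.004,0,0],1],[[0,0,0],[-0.003,0,0],1],[[0,0,0],[0,0,0],1]]'; python3 st.py
python3 -m pendant '[[[0,0,0],[-0.003,0,0],1],[[0,0,0],[-0.003,0,0],1]]'; python3 st.py 
python3 -m pendant '[[[0,0,0],[-0.003,0,0.0003],1],[[0,0,0],[-0.003,0,0.0003],1]]'; python3 st.py ; python3 ang.py
```

```text
time: 14.0
position: [0.5576, -0.1313, 0.2947]
tool_rot: [3.139, -0.099, 0.005]
ft_force: [0.7, -0.2, -0.4]
grip_width: 0.006
t 14.0 p [ 0.5576 -0.1313  0.2947] yaw -3.62 toolz [ 0.003 -0.001 -1.   ] F [ 0.7 -0.2 -0.4] grip 0.006 q [ 0.5   0.14 -0.35  1.48  0.05  1.53 -1.49]
time: 14.25
position: [0.5513, -0.1308, 0.2938]
tool_rot: [3.14, -0.099, 0.002]
ft_force: [-0.6, 0.1, -0.2]
grip_width: 0.008
t 14.25 p [ 0.5513 -0.1308  0.2938] yaw -3.61 toolz [ 0.002 -0.    -1.   ] F [-0.6  0.1 -0.2] grip 0.008 q [ 0.5   0.13 -0.35  1.49  0.04  1.52 -1.48]
time: 14.5
position: [0.5453, -0.1305, 0.2932]
tool_rot: [3.14, -0.099, 0.003]
ft_force: [0.5, -0.0, 0.3]
grip_width: 0.007
t 14.5 p [ 0.5453 -0.1305  0.2932] yaw -3.61 toolz [ 0.002 -0.    -1.   ] F [ 0.5 -0.   0.3] grip 0.007 q [ 0.51  0.12 -0.35  1.51  0.04  1.52 -1.48]
tail plane inliers, angle (np.int64(679), np.float64(1.0249999999999995))
```

```bash
python3 -m pendant '[[[0,0,0],[-0.003,0,0],1],[[0,0,0],[-0.002,0,0],1]]'; python3 st.py 
python3 - <<'E'
from h import *
a=eyes.get_image("scene"); cv2.imwrite("pics/scene10.png",cv2.resize(a["color"][130:220,185:265],None,fx=6.5,fy=6.5,interpolation=cv2.INTER_CUBIC)[:,:,::-1])
w=eyes.get_image("wrist"); cv2.imwrite("pics/wrist10.png",cv2.resize(w["color"][150:350,160:360],None,fx=3,fy=3,interpolation=cv2.INTER_CUBIC)[:,:,::-1])
E
```

```text
time: 14.8
position: [0.5403, -0.1302, 0.2933]
tool_rot: [3.14, -0.099, 0.003]
ft_force: [-0.1, -0.3, -0.1]
grip_width: 0.005
t 14.8 p [ 0.5403 -0.1302  0.2933] yaw -3.62 toolz [ 0.002 -0.    -1.   ] F [-0.1 -0.3 -0.1] grip 0.005 q [ 0.51  0.11 -0.35  1.52  0.04  1.52 -1.47]
```

View pics/scene10.png

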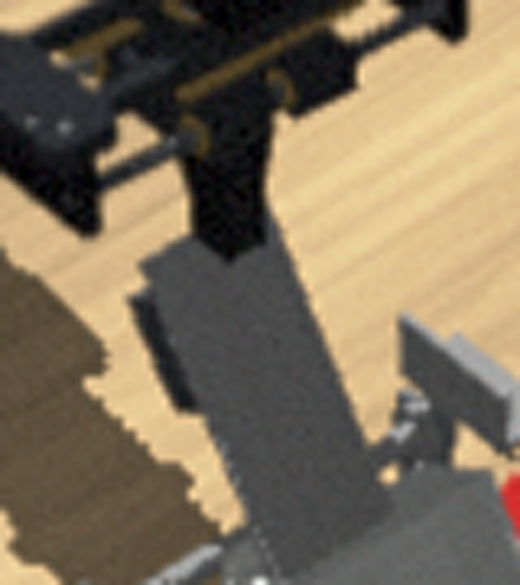

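View pics/wrist10.png

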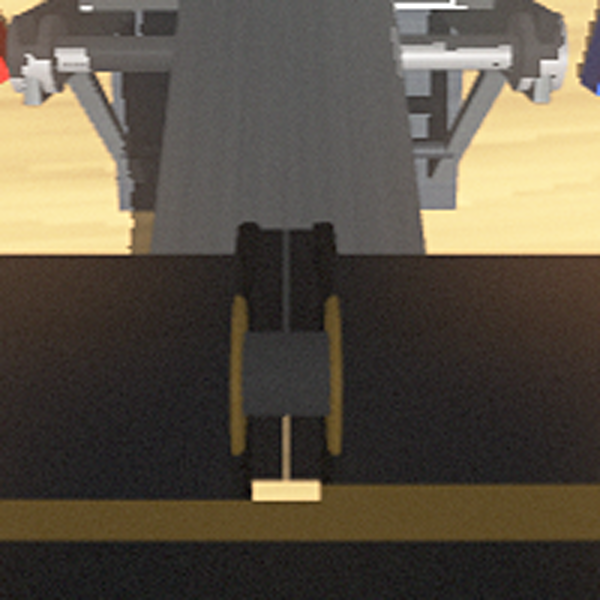

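```bash
python3 -m pendant '[[[0,0,0],[-0.002,0,0],1],[[0,0,0],[-0.002,0,0],1]]'|grep -E "pos|for" ; python3 ang.py
python3 -m pendant '[[[0,0,0],[-0.002,0,0],1],[[0,0,0],[-0.002,0,0],1]]'|grep -E "pos|for" ; python3 ang.py
python3 - <<'E'
from h import *
a=eyes.get_image("scene"); cv2.imwrite("pics/scene11.png",cv2.resize(a["color"][130:220,185:265],None,fx=6.5,fy=6.5,interpolation=cv2.INTER_CUBIC)[:,:,::-1])
E
```

```text
position: [0.5364, -0.1299, 0.2932]
ft_force: [-0.0, 0.1, 0.2]
tail plane inliers, angle (np.int64(716), np.float64(1.0299999999999994))
position: [0.5324, -0.1297, 0.2932]
ft_force: [-0.1, 0.3, -0.8]
tail plane inliers, angle (np.int64(709), np.float64(1.0199999999999994))
```

View pics/scene11.png

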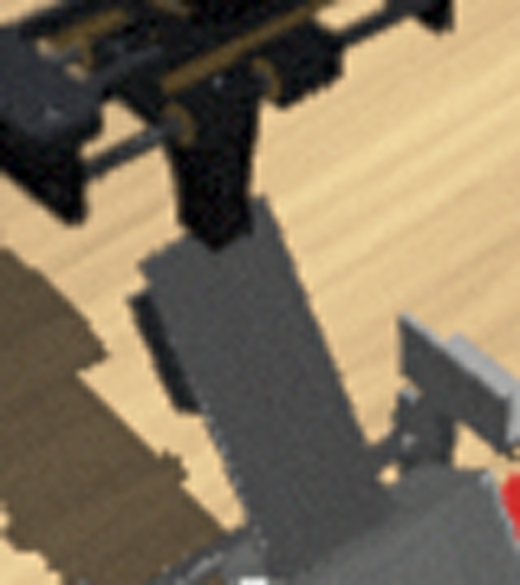

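```bash
python3 - <<'E'
from h import *
a=eyes.get_image("scene"); c=cloud(a); p=np.array(monitor.get_state()["position"]); 
o=np.array([.557,-.131,0]);X=np.array([np.cos(-.06),np.sin(-.06),0]);Y=np.array([-X[1],X[0],0])
print("TCP sx",(p-o)@X, "proj crop",(proj(a,p)-[185,130])*6.5)
for dx,dy in((.0095,-.01),(.0095,.01),(-.0095,-.01)): print((dx,dy),(proj(a,p+dx*X+dy*Y)-[185,130])*6.5)
for v in range(200,300,8):
    print(v,[ (lambda q:(round(float(q@X)*1000),round(float(q@Y)*1000),round(float(q[2])*1000)))(c[int(130+v/6.5),int(185+u/6.5)]-o) for u in(190,205,218,232,246,258)])
cv2.imwrite("pics/d11.png",cv2.resize(cv2.applyColorMap(np.clip((a["range_z"][130:220,185:265]-1.0)*255/.5,0,255).astype(np.uint8),2),None,fx=6.5,fy=6.5,interpolation=cv2.INTER_NEAREST))
E
```

```text
TCP sx -0.02460734813549991 proj crop [[214.07091115 279.09586171]]
(0.0095, -0.01) [[209.29169496 302.95115425]]
(0.0095, 0.01) [[250.33613512 279.69372576]]
(-0.0095, -0.01) [[177.83684308 278.50242615]]
200 [(-25, -9, 339), (-13, -12, 348), (-11, -8, 347), (-14, 1, 340), (-14, 6, 337), (-31, 25, 317)]
208 [(-27, -8, 331), (-15, -11, 340), (-13, -7, 339), (-13, -1, 335), (-12, 4, 334), (-30, 25, 311)]
216 [(-24, -10, 331), (-15, -11, 337), (-13, -7, 336), (-13, -1, 332), (-11, 4, 331), (-24, 20, 314)]
224 [(-26, -9, 326), (-17, -10, 332), (-11, -9, 335), (-14, -1, 329), (-12, 4, 327), (-26, 21, 310)]
232 [(-24, -11, 325), (-18, -10, 328), (-13, -7, 330), (-13, -1, 326), (-13, 5, 323), (-19, 16, 313)]
240 [(-26, -10, 320), (-17, -10, 326), (-14, -7, 326), (-13, -1, 323), (-21, 11, 312), (-22, 18, 307)]
248 [(-26, -10, 314), (-25, -5, 312), (-12, -9, 322), (-23, 6, 307), (-21, 11, 305), (-18, 15, 305)]
256 [(-24, -12, 313), (-23, -6, 310), (-21, -2, 309), (-20, 3, 307), (-18, 8, 306), (-18, 14, 302)]
264 [(-23, -12, 311), (-24, -6, 307), (-20, -3, 307), (-19, 2, 305), (-20, 9, 300), (-15, 12, 302)]
272 [(-24, -12, 307), (-23, -7, 304), (-19, -4, 305), (-18, 2, 303), (-21, 10, 296), (-17, 13, 297)]
280 [(-21, -15, 304), (-21, -9, 301), (-17, -5, 301), (-14, -2, 300), (-13, 4, 298), (-15, 11, 293)]
288 [(-18, -17, 304), (-16, -13, 303), (-16, -7, 299), (-15, -1, 297), (-14, 4, 294), (-11, 8, 294)]
296 [(-16, -19, 303), (-16, -13, 300), (-14, -8, 298), (-18, 1, 290), (-14, 4, 291), (-10, 7, 291)]
```

```bash
python3 - <<'E'
from h import *
a=eyes.get_image("scene")
X=np.array([np.cos(-.0625),np.sin(-.0625),0]);Y=np.array([-X[1],X[0],0])
def show(p,off,org,f,dys):
    for dz in(0,.01,.02,.03):
        print(dz,[((proj(a,np.array(p)+.0095*X+dy*Y+[0,0,dz])-org)*f).round()[0].tolist() for dy in dys])
print("scene7 (visible tip 218,168)");show([.5706,-.132,.3035],0,[160,120],3.2,(-.01,0,.01))
print("scene4 (near finger bottom ~ 277,365)");show([.6533,-.1382,.220],0,[160,110],3.3,(-.032,-.02))
print("scene5 (finger bottoms 205,148 / 268,112)");show([.6503,-.1371,.3856],0,[160,110],2.6,(-.04,-.03,.03,.04))
E
for i in 5; do :; done
python3 - <<'E'
import cv2
a=cv2.imread('pics/scene4.png')[200:450,120:420]; cv2.imwrite('pics/z4.png',cv2.resize(a,None,fx=2,fy=2,interpolation=cv2.INTER_CUBIC))
E
```

```text
scene7 (visible tip 218,168)
0 [[215.0, 196.0], [225.0, 190.0], [235.0, 184.0]]
0.01 [[214.0, 186.0], [224.0, 180.0], [235.0, 174.0]]
0.02 [[214.0, 176.0], [224.0, 170.0], [234.0, 164.0]]
0.03 [[213.0, 165.0], [224.0, 159.0], [234.0, 154.0]]
scene4 (near finger bottom ~ 277,365)
0 [[274.0, 392.0], [287.0, 384.0]]
0.01 [[274.0, 383.0], [287.0, 375.0]]
0.02 [[274.0, 373.0], [287.0, 365.0]]
0.03 [[274.0, 364.0], [286.0, 356.0]]
scene5 (finger bottoms 205,148 / 268,112)
0 [[205.0, 175.0], [214.0, 170.0], [267.0, 139.0], [276.0, 134.0]]
0.01 [[205.0, 166.0], [214.0, 161.0], [267.0, 130.0], [276.0, 125.0]]
0.02 [[204.0, 156.0], [214.0, 151.0], [268.0, 120.0], [276.0, 115.0]]
0.03 [[204.0, 147.0], [213.0, 142.0], [268.0, 111.0], [277.0, 106.0]]
```

View pics/z4.png

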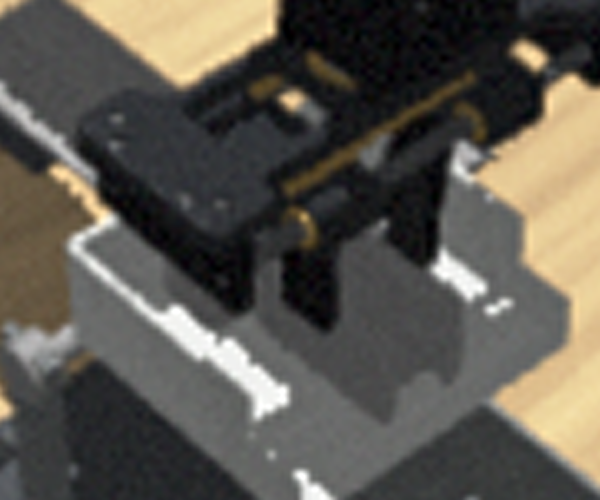

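```bash
python3 - <<'E'
from h import *
w=eyes.get_image("wrist"); c=cloud(w); p=np.array(monitor.get_state()["position"])
o=np.array([.557,-.131,0]);X=np.array([np.cos(-.06),np.sin(-.06),0]);Y=np.array([-X[1],X[0],0])
print("TCP proj",proj(w,p),"tip front",proj(w,p+.0095*X),"tip+28mm",proj(w,p+.0095*X+[0,0,.028]))
for col in(246,250,256,262,268):
    print(col,[(r,)+tuple(np.round([(c[r,col]-o)@X*1000,c[r,col][2]*1000]).astype(int).tolist()) for r in range(212,246,3)])
E
```

```text
TCP proj [[256.7422254  226.88587554]] tip front [[256.70808449 213.53449006]] tip+28mm [[257.07283713 230.12235953]]
246 [(212, -13, 295), (215, -15, 297), (218, -16, 298), (221, -18, 300), (224, -19, 302), (227, -14, 319), (230, -13, 325), (233, -14, 328), (236, -13, 333), (239, -14, 336), (242, -14, 340), (245, -14, 343)]
250 [(212, -14, 294), (215, -15, 296), (218, -17, 297), (221, -17, 301), (224, -19, 302), (227, -13, 321), (230, -13, 325), (233, -13, 329), (236, -14, 332), (239, -14, 336), (242, -13, 340), (245, -14, 343)]
256 [(212, -14, 294), (215, -15, 297), (218, -16, 299), (221, -18, 300), (224, -19, 302), (227, -14, 320), (230, -14, 324), (233, -13, 329), (236, -13, 333), (239, -13, 337), (242, -13, 340), (245, -14, 343)]
262 [(212, -14, 294), (215, -15, 295), (218, -16, 298), (221, -18, 300), (224, -19, 302), (227, -14, 320), (230, -13, 325), (233, -14, 329), (236, -14, 333), (239, -13, 337), (242, -14, 340), (245, -13, 344)]
268 [(212, -13, 295), (215, -15, 296), (218, -16, 299), (221, -17, 302), (224, -13, 318), (227, -12, 324), (230, -12, 329), (233, -12, 333), (236, -12, 336), (239, -12, 341), (242, -12, 344), (245, -12, 347)]
```

Wrist and scene depth agree: the real tips of the shut fingers are at z ≈ 0.319, about 26 mm above the reported TCP, so they've been skimming over the tail's end. I'll go forward, lower by that offset and push again.

```bash
python3 -m pendant '[[[0,0,0],[0,0,-0.01],1],[[0,0,0],[0.02,0,0],1],[[0,0,0],[0.018,0,0],1],[[0,0,0],[0,0,0.014],1],[[0,0,0],[0,0,0.014],1],[[0,0,0],[-0.008,0,0],1],[[0,0,0],[-0.008,0,0],1],[[0,0,0],[0,0,0],1]]'|grep -E "time|pos|for" ; python3 st.py; python3 ang.py
python3 -m pendant '[[[0,0,0],[-0.006,0,0],1],[[0,0,0],[-0.006,0,0.001],1]]'|grep -E "time|pos|for"; python3 ang.py
```

```text
time: 16.7
position: [0.554, -0.1313, 0.2764]
ft_force: [0.5, -1.0, 1.3]
t 16.7 p [ 0.554  -0.1313  0.2764] yaw -3.65 toolz [ 0.003 -0.001 -1.   ] F [ 0.5 -1.   1.3] grip 0.007 q [ 0.5   0.14 -0.35  1.52  0.05  1.49 -1.49]
tail plane inliers, angle (np.int64(606), np.float64(1.0299999999999994))
time: 17.0
position: [0.5427, -0.1303, 0.2746]
ft_force: [0.6, 0.0, -0.0]
tail plane inliers, angle (np.int64(613), np.float64(0.9849999999999994))
```

The bucket now moves (plane angle 1.03 → 0.985). Following the arc.

```bash
python3 -m pendant '[[[0,0,0],[-0.006,0,0.0015],1],[[0,0,0],[-0.006,0,0.002],1],[[0,0,0],[-0.006,0,0.002],1],[[0,0,0],[-0.0055,0,0.0025],1],[[0,0,0],[-0.0055,0,0.0025],1],[[0,0,0],[-0.0055,0,0.003],1]]'|grep -E "time|pos|for"; python3 ang.py
```

```text
time: 17.8
position: [0.5076, -0.1282, 0.2604]
ft_force: [0.5, -0.4, 0.6]
tail plane inliers, angle (np.int64(599), np.float64(0.6549999999999996))
```

```bash
python3 -m pendant '[[[0,0,0],[-0.005,0,0.0032],1],[[0,0,0],[-0.005,0,0.0035],1],[[0,0,0],[-0.0048,0,0.0036],1],[[0,0,0],[-0.0045,0,0.004],1],[[0,0,0],[-0.0045,0,0.0042],1],[[0,0,0],[-0.004,0,0.0045],1]]'|grep -E "time|pos|for"; python3 ang.py
python3 - <<'E'
from h import *
a=eyes.get_image("scene"); cv2.imwrite("pics/scene12.png",cv2.resize(a["color"][110:290,160:340],None,fx=3.2,fy=3.2,interpolation=cv2.INTER_CUBIC)[:,:,::-1])
E
```

```text
time: 18.6
position: [0.4801, -0.1264, 0.2374]
ft_force: [-0.4, -0.7, -0.2]
tail plane inliers, angle (np.int64(529), np.float64(0.06499999999999993))
```

View pics/scene12.png

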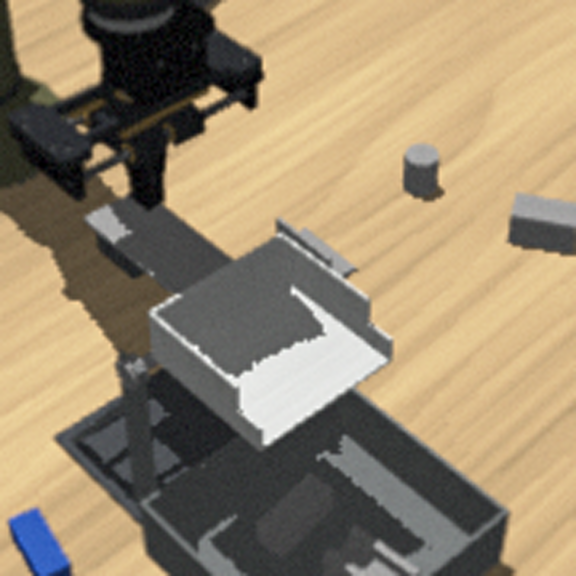

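The bucket has fallen past the finger and is nearly upright, pan empty. Backing up, waiting, and measuring it.

```bash
python3 -m pendant '[[[0,0,0],[0,0,0],1],[[0,0,0],[0,0,-0.03],1],[[0,0,0],[0,0,-0.04],1],[[0,0,0],[0,0,-0.04],1],[[0,0,0],[0.06,0,-0.02],1],[[0,0,0],[0.06,0,-0.02],1],[[0,0,0],[0.06,0,0],1],[[0,0,0],[0,0,0],1]]'|grep -E "time|pos|for"; python3 ang.py
python3 - <<'E'
from h import *
o=np.array([.557,-.131,0]);X=np.array([np.cos(-.06),np.sin(-.06),0]);Y=np.array([-X[1],X[0],0])
for n in("scene","top","wrist"):
    a=eyes.get_image(n); cv2.imwrite(f"pics/{n}13.png",a["color"][:,:,::-1])
    c=cloud(a).reshape(-1,3)[a["range_z"].ravel()>0]; q=c-o; sx=q@X; sy=q@Y; z=c[:,2]
    m=(sx>-.128)&(sx<-.02)&(abs(sy)<.025)&(z>.21)&(z<.27)
    f=(sx>.02)&(sx<.13)&(abs(sy)<.055)&(z>.19)&(z<.23)
    for k,mm in(("tail",m),("floor",f)):
        if mm.sum()>50: print(n,k,mm.sum(),"slope,z@0",np.polyfit(sx[mm],z[mm],1).round(4),"zmean",z[mm].mean().round(4))
E
```

```text
time: 19.7
position: [0.6619, -0.1377, 0.3801]
ft_force: [0.1, 0.2, -1.1]
tail plane inliers, angle (np.int64(545), np.float64(-0.005000000000000025))
scene tail 522 slope,z@0 [-0.002   0.2293] zmean 0.2295
scene floor 1293 slope,z@0 [-0.0028  0.1997] zmean 0.1995
top tail 1403 slope,z@0 [-0.0041  0.23  ] zmean 0.2303
top floor 2684 slope,z@0 [-0.0016  0.2002] zmean 0.2001
wrist tail 163 slope,z@0 [0.0231 0.2308] zmean 0.2288
wrist floor 6810 slope,z@0 [0.0009 0.1988] zmean 0.1989
```

View pics/scene13.png

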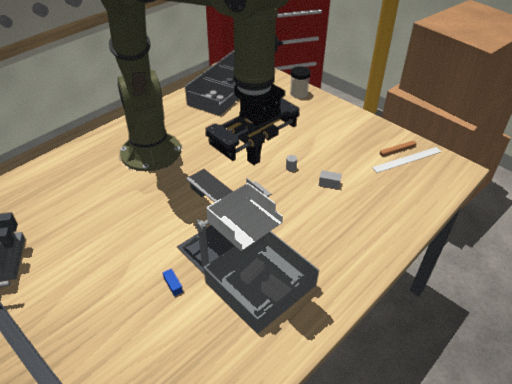

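View pics/wrist13.png

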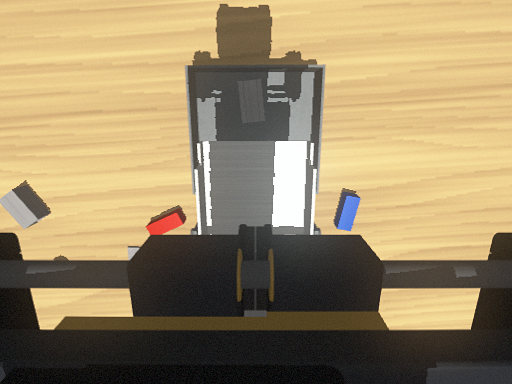

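The bucket is upright and empty: floor level at 0.200 m, tail at 0.230 m. Both pieces are in the bin, and the robot is clear. One brief hold to confirm it stays, then hand in.

```bash
python3 -m pendant '[[[0,0,0],[0,0,-0.02],1],[[0,0,0],[0,0,0],1],[[0,0,0],[0,0,0],1],[[0,0,0],[0,0,0],1]]'|grep -E "time|pos|for"; python3 ang.py
python3 -c "
from bench import order; print(order.close_job())"
```

```text
time: 20.4
position: [0.6578, -0.1377, 0.4073]
ft_force: [0.5, -0.2, 0.2]
tail plane inliers, angle (np.int64(543), np.float64(-0.005000000000000025))
the job is handed in; nothing more can be done
None
```

The job is done and handed in at about 20.4 s. I gripped the I-beam offcut across its flanges and let it go in the pan in front of the bar. The bucket tripped by itself and dumped both pieces into the bin. I then pushed the tail back along its arc until the bucket fell upright.

**Last checks:**
- The scene and top cameras put the pan floor level at 0.200 m and the tail at 0.230 m.
- The tail angle read about 0 rad twice, about 0.7 s apart.
- The pan is empty, and both pieces were seen in the bin while the bucket was tipped.
- The robot is clear, with wrist force near zero.

**What went wrong or disagreed:**
- **First push missed:** depth showed the shut fingertips about 26 mm above the reported tool point, so they passed over the tail's end without moving the bucket. The push worked once I allowed for that offset.
- **Cameras disagreed on the beam:** the top and wrist cameras differed by about 4 mm on the beam's x position, and the grasp held anyway.
- **Wrist view of the tail:** it gave a slope of 0.02 from only 163 points, which the other two cameras did not confirm.

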